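Back off the left-hand nut and take out the keeper plate

TASK

The grinding wheel is to be changed: its wing nut has a left-hand thread, already slackened by an unknown amount, so unscrew it (clockwise seen from above) until you feel it come firmly up against its stop, but ease off there, as the spindle is held only by a weak sprung lock that must not be wound far either way. Then lift the slotted keeper plate by its upright tab out of its pocket, draw it out from under the nut without prising at the head, and lay it flat in the shallow tray. Leave the pliers, the sanding block and the jar of screws where they are.

Things in the scene. Friction and masses are not known exactly. Their poses are not given: they have to be found in the camera images.
- head: Grinding head fixed to the bench: round grey housing, 120 mm across the foot, abrasive wheel of 110 mm on top (underside 46 mm up), steel flange, upright spindle. Origin on the spindle axis at bench height; z up; the keeper plate's arm and tab point along -x, and the plate is drawn out along -x. Never press or jam the plate against the head or nut with more than 25 N.
- pocket (a point): Point on the spindle axis on the flange top, 60 mm above the bench, where the plate's underside lies; axes as the head's. Four walls, 4 mm thick and 6 mm high, make a 65 x 65 mm pocket round the plate; the -x wall has a 20 mm gap for the plate's arm. It comes out lifted just over the walls, with 3.9 mm of play below the nut at its stop.
- nut (a point): Point on the spindle axis 102 mm above the bench; x axis along the nut's wing bar, turning with it, z up; the point does not rise. Wing bar: 56 mm long, 12 mm thick, 38 mm high, centred on the axis, 78.5 to 116.5 mm above the bench when the nut is fully down; below it a hub 26 mm and a flange 42 mm across, underside 66.5 mm above the bench.
- thread (a point): Point on the spindle axis 66.5 mm above the bench (nut's underside when fully down). LEFT-HAND thread: turned clockwise seen from above the nut rises 12.5 mm a turn (2 mm a rad), 4.7 rad (9.4 mm) from fully down to an internal stop; it never comes off. It starts 0.6 to 2.2 rad from fully down, unknown, at any yaw. Friction about 0.08 N m; it stays where it is left.
- spindle (a joint): Twist of the spindle against its spring lock, rad, 0 at rest, positive clockwise seen from above, 2 N m per rad (springs back when released). Thread friction alone winds it about 0.04; the nut pressed firmly on its upper stop gives more than 0.1; beyond 0.3 either way the lock breaks.
- tab (a point): Centre of the upright tab by which the loose plate is taken, 24 mm above the plate's underside. Axes are the plate's: z up, the plate's body lies along +x. The tab is 14 mm thick (along y), 26 mm long (along x) and 42 mm high from the underside.
- plate: Loose slotted steel keeper plate, about 0.13 kg. Origin at the middle of its underside, on the spindle axis at the start; tab centre 76 mm along -x. Plate 60 x 60 mm, 6 mm thick; slot 18 mm wide for the 12 mm spindle, from 9 mm on the tab side of the origin out through the +x edge. Arm 14 mm wide; the whole reaches from x -89 to +30 mm.
- tray: Shallow open dark steel tray fixed to the bench, 130 mm (x) by 190 mm (y), 18 mm high, walls 4 mm, floor 4 mm thick. Origin at the centre of its underside, at bench height.
- pliers: Pliers, 175 mm long, lying on the bench; origin under the middle. Bystander.
- sanding_block: Cork sanding block 64 x 113 x 32 mm on the bench; origin under the middle. Bystander.
- screw_jar: Jar of screws with lid, 68 mm across, 84 mm high; origin under the middle. Bystander.

How it is judged (in metres and radians):
On the way, in this order (a step that is already met when the one before it is completed fails the run):
1. the nut has been turned clockwise firmly onto its stop: the spindle is wound more than 0.1 rad clockwise (value of joint spindle above 0.1 rad), for 0.1 s.
2. the keeper plate is out of the head: its tab more than 150 mm from the spindle axis (horizontal distance between tab and head above 0.15 m), for 0.1 s.
At the end, for the whole second after the job is handed in: The keeper plate lies flat (within 0.08 rad) on the tray's floor, inside its walls (tab centre 20 to 34 mm above the tray's underside) (z of tab in the frame of tray between 0.02 and 0.034 m and x of tab in the frame of tray between -0.065 and 0.065 m and y of tab in the frame of tray between -0.095 and 0.095 m and angle between tab's own z axis and vertical below 0.08 rad); the robot touches nothing.
It fails at once if the spindle lock is wound more than 0.3 rad clockwise (value of joint spindle above 0.3 rad).
It fails at once if the spindle lock is wound more than 0.3 rad anticlockwise (value of joint spindle below -0.3 rad).
It fails at once if the plate is pressed or jammed against the head or its nut with more than 25 N (contact force between plate and head above 25 N or contact force between plate and spindle above 25 N).
It fails at once if the pliers, the sanding block or the jar is moved more than 30 mm (distance of any of pliers, sanding_block, screw_jar from where it was at the start of the episode above 0.03 m).
It also fails if it takes over 72 s, if anything falls off the work surface, if the arm or the gripper's body presses on something with over 40 N, if the wrist force passes 120 N, or if a joint passes its speed limit or range.

ROBOT

A 7-joint arm with a two-finger parallel gripper is mounted at the origin on the work surface; the furniture and walls round the work are solid. World frame = base frame: x ahead of the robot, y to its left, z up, the work surface at z = 0. Lengths are in mm, angles in rad, forces in N, time in s.
With the tool pointing down it reaches from about 350 to 900 mm from the base axis. Payload 19.9 kg.
Tool frame: the origin (TCP) lies on the front face of the gripper's body, between the roots of the fingers; the fingertips stand 73 mm ahead of it and the grasp point (between the pads) lies 54 mm ahead of it; x points along the fingers, z is the direction in which the jaws open and shut, and the axes are right-handed (so a half turn about x gives the same grasp; the last joint's range is limited). The gripper opens to 85 mm and grips with 20 to 120 N. Pads are 22 mm wide; open, the fingers measure 114 mm over their backs; the gripper's body (76 mm by 85 mm) begins 54 mm behind the grasp point. The pads swing forward as they close: fully open they stand 13 mm farther back than shut.
Start: joints at [-1.149, 0.417, -0.01, 1.614, 0.005, 1.111, -0.053], TCP at [279.581, 558.966, 303.86] pointing down, gripper open.
Joint ranges: [-2.81, 2.81], [-0.39, 2.02], [-1.27, 1.25], [0.06, 2.57], [-1.19, 4.33], [0.19, 2], [-2.82, 2.82]. Speed limits (rad/s): [1.89, 1.89, 2.39, 2.39, 3.01, 3.01, 3.01].

INTERFACE

Orientations are given as a unit quaternion [x, y, z, w].
In Python, from plant import * gives the robot as it stands.
- The arm moves only by the tool apply_moves, never from a script. Its arguments are lists of equal length, an entry for each row: "claw": the opening, from 0 (shut) to 1 (fully open); "slide": the shift along the tool's x, y, z in mm, a list of three; "turn": the turn, a rotation vector about the tool's x, y, z in degrees, a list of three. A call has exactly 5 rows; each row shifts and turns the pose as measured when the row begins, along the tool's axes as they then stand; what a row does not reach is not made up. A row lasts 1/10 s, in which the tool goes at most 50 mm and 8.59 degrees, less where a joint would pass 70% of its speed; a pose out of reach is approached as far as the arm can. A call with a gripper value outside its range is refused whole. The fingers move at their own pace and stop on an object; "grip_force" is the grip in N (left out, the last holds). Time passes only in rows, so rows that do not move let the fingers close, or fill a call up. It gives the time, the measured TCP pose, the force and the opening at its end, in the units of the state.
- sense(): the state, without advancing time (a new reading comes with each control period).
- capture(name): name is "scene" or "top" or "wrist"; returns (picture, depth): 420x560x3 uint8, red, green, blue; 420x560 float32, mm along the optical axis (not along the pixel's ray), 0 where there is no reading.
- camera_params(name): a dict with "camera_matrix" (3x3 intrinsics, pixels), "xyz" and "attitude" of the camera in the world; the wrist camera has in their place "hand_eye" (4x4, takes a point from camera to tool coordinates, whose origin is the TCP and whose axes are the tool frame's). Camera axes: x right, y down, z forward; pixel columns grow to the right and rows downward; lengths in mm; the calibration is good to about 2 mm. A picture is of the moment at which its call begins: read the wrist's pose just before it. camera_params takes no time and is no camera call.
- job_done(): hands the job in, once; it reports no verdict.
Trained networks look in the newest picture that a camera, given by its name, has taken for a name from the list of things; names that differ only in an ending like _2 or _b are one class to them, and where a whole thing is asked for, a point or a joint stands for the part that bears it (a point fixed in the world has none). Each returns a list of dicts, best first, with "conf" (0 to 1); they miss things now and then, are a little off and sometimes report something else, mostly with a low value. They report only what shows in the picture. A call takes as long as a camera call.
- cut_out(thing, camera): "pixels" (420x560 bool, what is visible of it) and "location" ([column, row] in pixels, amid what is visible of it).
The state is a dict: "time": time; "q": joint angles; "qd": joint speeds; "effort": joint torques, N m; "eef_pos": TCP position; "tool_rot": TCP orientation; "contact_force": force on the tool from outside, world axes, zero at the start; "torque": the same for the moment, N m; "gripper_width": finger opening in mm.
Only numpy, scipy, OpenCV 4.12 (cv2) and the standard library are available. Lean on these libraries where they do the work, as an engineer would, in place of code of your own. Each camera call takes 0.05 s, during which the arm holds its last target.

## Working session

There is one attempt and no reset: what is moved stays moved. The work goes in short steps, Python scripts to look and compute and a tool call to move; the robot and the scene stay as the last step left them, time stands still between calls to the robot, and variables do not carry over. Pictures are saved under pics/ and viewed, and the job is handed in when it is done.

Besides the shell and the picture viewer there is one more tool, called as name(argument=value, ...) on one line, values as JSON. apply_moves: Moves the arm, as the interface text tells. Its arguments: {"type":"object","properties":{"claw":{"type":"array","items":{"type":"number"}},"slide":{"type":"array","items":{"type":"array","items":{"type":"number"}}},"turn":{"type":"array","items":{"type":"array","items":{"type":"number"}}},"grip_force":{"type":"number"}},"required":["claw","slide","turn"]}

```bash
ls; mkdir -p pics; cat > h.py <<'E'
from plant import *
import numpy as np, cv2
from scipy.spatial.transform import Rotation as R
def cam(name):
    s=sense(); pic,d=capture(name); p=camera_params(name)
    K=np.array(p["camera_matrix"])
    if "hand_eye" in p:
        T=np.eye(4);T[:3,:3]=R.from_quat(s["tool_rot"]).as_matrix();T[:3,3]=s["eef_pos"]
        T=T@np.array(p["hand_eye"])
    else:
        T=np.eye(4);a=np.array(p["attitude"]);T[:3,:3]=R.from_quat(a).as_matrix() if a.size==4 else a
        T[:3,3]=p["xyz"]
    return pic,d,K,T
def cloud(d,K,T):
    v,u=np.mgrid[:d.shape[0],:d.shape[1]]
    P=np.stack([(u-K[0,2])/K[0,0]*d,(v-K[1,2])/K[1,1]*d,d],-1)
    W=P@T[:3,:3].T+T[:3,3]; W[d<=0]=np.nan
    return W
def save(pic,n): cv2.imwrite("pics/"+n,pic[...,::-1])
E
python3 - <<'E'
from h import *
s=sense();print(s)
for n in("scene","top","wrist"):
    pic,d,K,T=cam(n);save(pic,n+"0.png");print(n,camera_params(n))
    W=cloud(d,K,T);np.savez("/tmp/%s.npz"%n,pic=pic,W=W,d=d)
    for t in ["head","nut","tab","plate","tray","pliers","sanding_block","screw_jar"]:
        r=cut_out(t,n)
        for x in r[:2]:
            m=x["pixels"];print(n,t,round(x["conf"],2),np.round(x["location"]),m.sum(),np.round(np.nanmedian(W[m],0)),np.round(np.nanpercentile(W[m],[2,98],axis=0)).tolist())
E
```

```text
pics
{'time': 0.0, 'q': array([-1.14847634,  0.4179836 , -0.0102808 ,  1.61414505,  0.00467723,
        1.11072307, -0.05297628]), 'qd': array([ 0.00043465, -0.00014051, -0.00128733,  0.00014921,  0.00102611,
        0.00017805,  0.00028417]), 'effort': array([ 1.47512721e-03, -8.64432621e+01,  6.79926630e-01, -4.34894693e+01,
        1.93496863e-02,  7.40425108e-03, -2.46143287e-05]), 'eef_pos': array([279.50246689, 558.73841854, 303.26655038]), 'tool_rot': array([-0.37194987,  0.60188836,  0.37144323,  0.60117687]), 'contact_force': array([-0.43600841, -0.37356821, -0.68482468]), 'torque': array([ 0.02266986,  0.00436691, -0.00979206]), 'gripper_width': 85.22891877440101}
scene {'camera_matrix': array([[476.56753517,   0.        , 285.2339751 ],
       [  0.        , 476.56753517, 203.47149888],
       [  0.        ,   0.        ,   1.        ]]), 'xyz': array([  36.6226378 , -690.66405195,  659.23832498]), 'attitude': array([ 0.84289344, -0.26215912,  0.13956868, -0.44869123])}
scene head 0.91 [342. 253.] 1310 [ 541. -151.   58.] [[517.0, -190.0, 3.0], [622.0, -89.0, 68.0]]
scene 
[... 2275 characters left out ...]
 823 [ 420. -212.   83.] [[391.0, -248.0, 12.0], [451.0, -188.0, 87.0]]
wrist {'camera_matrix': array([[342.5765718 ,   0.        , 279.82901079],
       [  0.        , 342.5765718 , 207.50525302],
       [  0.        ,   0.        ,   1.        ]]), 'hand_eye': array([[ 7.48474496e-04, -3.02695538e-01,  9.53087011e-01,
        -7.03940062e+01],
       [-2.94210980e-04, -9.53087304e-01, -3.02695399e-01,
         7.91674571e+01],
       [ 9.99999677e-01, -5.38488770e-05, -8.02417890e-04,
        -1.31160338e+00],
       [ 0.00000000e+00,  0.00000000e+00,  0.00000000e+00,
         1.00000000e+00]])}
wrist pliers 0.82 [ 61. 313.] 1880 [316. 235.  16.] [[282.0, 221.0, 3.0], [351.0, 288.0, 19.0]]
```

```bash
python3 - <<'E'
import cv2,numpy as np
a=cv2.imread("pics/scene0.png")[150:350,200:420];b=cv2.imread("pics/top0.png")[130:320,200:420]
cv2.imwrite("pics/z1.png",cv2.resize(a,None,fx=3,fy=3,interpolation=2)[:600])
cv2.imwrite("pics/z2.png",cv2.resize(b,None,fx=3,fy=3,interpolation=2))
W=np.load("/tmp/top.npz")["W"].reshape(-1,3);V=np.load("/tmp/scene.npz")["W"].reshape(-1,3)
for n,P in(("top",W),("scene",V)):
    P=P[np.isfinite(P).all(1)]
    m=(P[:,0]>450)&(P[:,0]<660)&(P[:,1]>-260)&(P[:,1]<-40)
    Q=P[m]
    for lo,hi in((55,74),(74,98),(98,106),(106,125)):
        q=Q[(Q[:,2]>lo)&(Q[:,2]<hi)];print(n,lo,hi,len(q),np.round(q.mean(0)),np.round(q.min(0)),np.round(q.max(0)))
    q=Q[(Q[:,2]>98)&(Q[:,2]<125)]
    print(np.round(q[np.argsort(q[:,0])]).astype(int).tolist()[:90])
E
```

```text
top 55 74 1421 [ 567. -149.   63.] [ 450. -257.   55.] [659. -84.  74.]
top 74 98 465 [ 548. -220.   85.] [ 450. -257.   74.] [ 659. -103.   98.]
top 98 106 184 [ 538. -185.  102.] [ 452. -257.   98.] [ 657. -102.  106.]
top 106 125 314 [ 563. -199.  117.] [ 450. -255.  106.] [ 659. -120.  125.]
[[450, -253, 125], [452, -256, 101], [452, -254, 115], [454, -253, 120], [454, -256, 102], [455, -253, 123], [456, -256, 106], [457, -253, 115], [458, -254, 121], [459, -253, 116], [459, -257, 98], [460, -253, 120], [461, -256, 102], [463, -254, 118], [463, -256, 101], [464, -254, 124], [464, -252, 123], [465, -256, 106], [466, -253, 116], [466, -256, 99], [467, -254, 121], [468, -254, 113], [469, -253, 124], [470, -254, 116], [470, -256, 101], [472, -256, 103], [473, -255, 115], [474, -254, 120], [475, -256, 103], [475, -253, 114], [476, -254, 121], [478, -254, 114], [479, -254, 120], [479, -254, 116], [480, -256, 100], [480, -254, 123], [482, -254, 116], [482, -257, 100], [483, -253, 119], [484, -256, 103], [486, -254, 120], [486, -256, 105], [487, -253, 114], [487, -253, 124], [489, -254, 
[... 2028 characters left out ...]
 [509, -120, 101], [509, -117, 103], [509, -110, 101], [510, -116, 100], [510, -119, 102], [510, -109, 103], [510, -122, 99], [511, -112, 102], [511, -121, 100], [511, -120, 102], [511, -110, 103], [512, -119, 105], [513, -115, 103], [513, -121, 100], [513, -115, 101], [513, -112, 101], [513, -118, 102], [514, -110, 102], [514, -120, 103], [514, -120, 100], [516, -112, 102], [519, -111, 101], [550, -151, 112], [550, -148, 115], [551, -147, 112], [551, -147, 109], [551, -148, 102], [551, -151, 104], [551, -148, 100], [551, -153, 110], [551, -146, 116], [552, -147, 106], [552, -150, 108], [552, -150, 99], [552, -147, 104], [552, -152, 111], [552, -149, 112], [552, -150, 100], [552, -149, 105]]
```

View pics/z1.png

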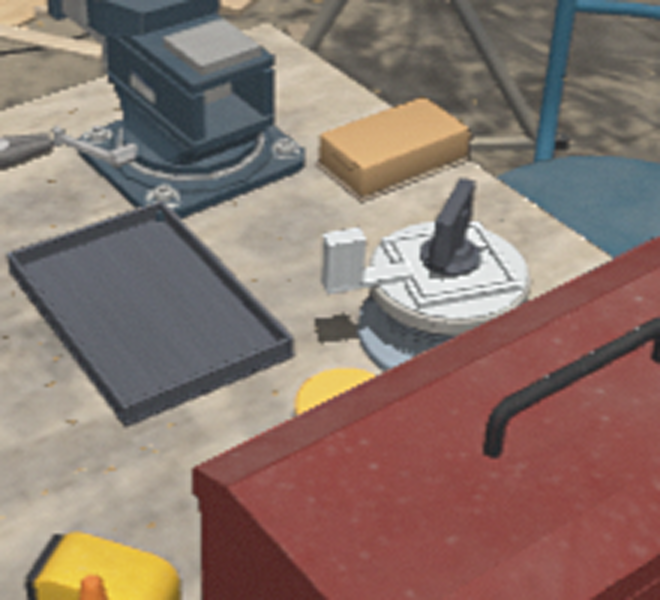

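View pics/z2.png

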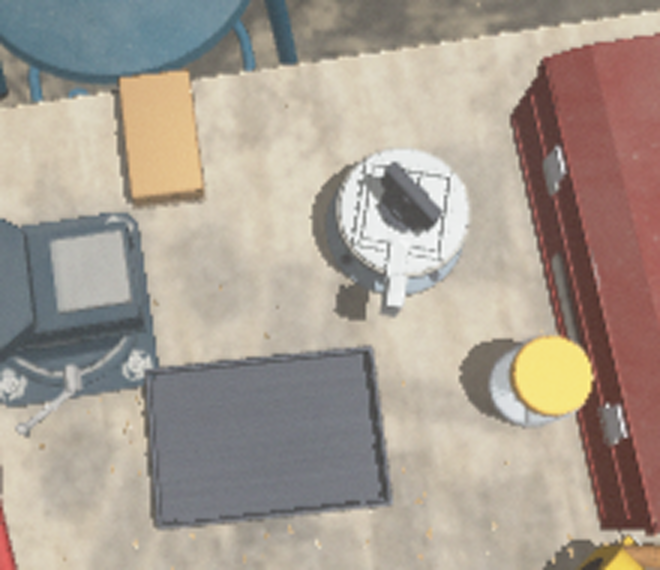

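View pics/top0.png

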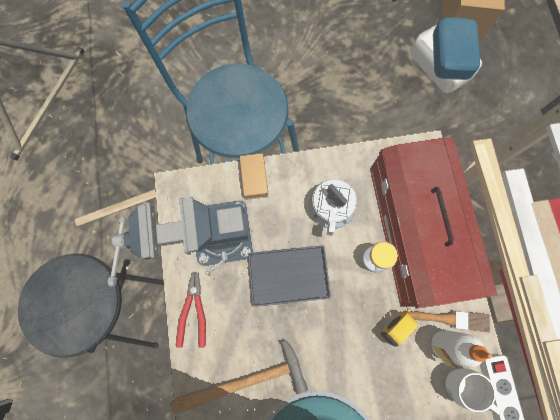

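```bash
cat > an.py <<'E'
from h import *
def fit(P,lab,c0=(571,-138)):
    P=P.reshape(-1,3);P=P[np.isfinite(P).all(1)]
    r=np.hypot(P[:,0]-c0[0],P[:,1]-c0[1])
    q=P[(r<32)&(P[:,2]>106)&(P[:,2]<130)]
    (c,sz,a)=cv2.minAreaRect(q[:,:2].astype(np.float32)); b=q[:,:2]-q[:,:2].mean(0)
    w,v=np.linalg.eigh(b.T@b); d=v[:,1]
    t=q[q[:,2]>np.percentile(q[:,2],60)]
    print(lab,"bar",len(q),np.round(c,1),np.round(sz,1),"yaw",round(np.degrees(np.arctan2(d[1],d[0])),1),"ztop",np.round(np.percentile(q[:,2],[50,70,85,95]),1))
    t=P[(r<95)&(r>58)&(P[:,2]>96)&(P[:,2]<107)]
    if len(t)>15:
        (ct,st,a)=cv2.minAreaRect(t[:,:2].astype(np.float32)); e=t[:,:2]-t[:,:2].mean(0);w,v=np.linalg.eigh(e.T@e);d=v[:,1]
        print("  tab",len(t),np.round(t.mean(0),1),np.round(ct,1),np.round(st,1),a,"yaw",round(np.degrees(np.arctan2(d[1],d[0])),1),"z",np.round(np.median(t[:,2]),1))
    wv=P[(r<60)&(P[:,2]>57)&(P[:,2]<69)]
    if len(wv):
        (c2,rad)=cv2.minEnclosingCircle(wv[:,:2].astype(np.float32)); print("  wheel",np.round(c2,1),round(rad,1),len(wv))
    return q,t
E
python3 - <<'E'
from an import *
for n in("top","scene"):
    W=np.load("/tmp/%s.npz"%n)["W"];fit(W,n)
P=np.load("/tmp/top.npz")["W"].reshape(-1,3);P=P[np.isfinite(P).all(1)]
# corridor heights
a=np.array([280,559]);b=np.array([572,-138]);u=(b-a)/np.linalg.norm(b-a)
s=(P[:,:2]-a)@u; l=(P[:,:2]-a)@np.array([-u[1],u[0]])
for k in range(0,760,60):
    m=(s>k)&(s<k+60)
    print(k,[round(np.percentile(P[m&(abs(l-o)<40),2],99)) if (m&(abs(l-o)<40)).any() else None for o in(-160,-80,0,80,160)])
s=sense();print(R.from_quat(s["tool_rot"]).as_matrix().round(3))
E
```

```text
top bar 147 [ 574.7 -137.3] [55.4 13.2] yaw -148.3 ztop [116.  116.8 117.8 119. ]
  tab 73 [ 503.2 -112.3  101.8] [ 503.8 -112.8] [13.8 26.4] 71.35374450683594 yaw 160.1 z 101.9
  wheel [ 571.8 -136.5] 58.1 1143
scene bar 137 [ 575.5 -138.9] [56.5 12.7] yaw -149.9 ztop [115.3 116.1 116.7 117.5]
  tab 84 [ 503.2 -113.8  100.7] [ 504.4 -112.5] [14.6 26.2] 73.01029205322266 yaw 159.2 z 100.9
  wheel [ 570.2 -138.1] 59.1 1141
0 [None, 305, 279, -272, -270]
60 [None, None, None, -282, -273]
120 [None, None, None, None, None]
180 [23, 4, None, 146, None]
240 [4, 20, 13, 144, 121]
300 [16, 20, 21, 153, 154]
360 [4, 4, 41, 154, 153]
420 [4, 20, 34, 154, 155]
480 [20, 18, 117, 140, 144]
540 [20, 9, 19, 128, 36]
600 [20, 20, 13, 33, 37]
660 [4, 104, 68, 8, 33]
720 [87, 65, 119, 67, 4]
[[ 0.    -0.894  0.447]
 [-0.     0.447  0.894]
 [-1.    -0.    -0.   ]]
```

apply_moves(claw=[1,1,1,1,1], slide=[[0,-36,-31],[0,-36,-31],[0,-36,-31],[0,-36,-31],[0,-36,-31]], turn=[[0,0,0],[0,0,0],[0,0,0],[0,0,0],[0,0,0]], grip_force=70)

```text
time: 1.85
eef_pos: [370.6, 338.0, 302.6]
tool_rot: [-0.374, 0.6, 0.375, 0.6]
contact_force: [2.0, 0.7, -0.2]
gripper_width: 85.1
```

apply_moves(claw=[1,1,1,1,1], slide=[[0,-36,-31],[0,-36,-31],[0,-36,-31],[0,-36,-31],[0,-36,-31]], turn=[[0,0,0],[0,0,0],[0,0,0],[0,0,0],[0,0,0]])

```text
time: 2.35
eef_pos: [466.4, 110.1, 303.5]
tool_rot: [-0.374, 0.598, 0.376, 0.601]
contact_force: [0.6, 1.2, 0.4]
gripper_width: 85.2
```

apply_moves(claw=[1,1,1,1,1], slide=[[0,-36,-31],[0,-36,-31],[0,-36,-31],[0,-36,-31],[0,-36,-31]], turn=[[0,0,0],[0,0,0],[0,0,0],[0,0,0],[0,0,0]])

```text
time: 2.85
eef_pos: [562.8, -117.6, 304.3]
tool_rot: [-0.375, 0.597, 0.376, 0.602]
contact_force: [0.5, 1.4, 0.8]
gripper_width: 85.5
```

```bash
python3 - <<'E'
from h import *
s=sense();print(s["time"],s["q"].round(3),s["eef_pos"].round(1),R.from_quat(s["tool_rot"]).as_matrix().round(3).tolist())
E
```

```text
2.85 [-0.176  0.345  0.414  1.755 -0.163  1.07   1.414] [ 562.8 -117.6  304.3] [[0.005, -0.9, 0.437], [0.006, 0.437, 0.9], [-1.0, -0.002, 0.007]]
```

apply_moves(claw=[1,1,1,1,1], slide=[[5,-18,-12],[5,0,0],[5,0,0],[5,0,0],[5,0,0]], turn=[[0,0,0],[-8,0,0],[-8,0,0],[-8,0,0],[-8,0,0]])

```text
time: 3.35
eef_pos: [575.3, -145.7, 278.4]
tool_rot: [0.529, -0.469, -0.527, -0.473]
contact_force: [-0.1, -0.2, -0.5]
gripper_width: 85.2
```

apply_moves(claw=[1,1,1,1,1], slide=[[0,0,0],[0,0,0],[0,0,0],[0,0,0],[0,0,0]], turn=[[-8,0,0],[-8,0,0],[-8,0,0],[-2,0,0],[0,0,0]])

```text
time: 3.85
eef_pos: [575.1, -145.9, 277.6]
tool_rot: [0.625, -0.331, -0.623, -0.334]
contact_force: [0.1, 0.3, 0.1]
gripper_width: 85.4
```

```bash
cat >> an.py <<'E'
def st():
    s=sense();M=R.from_quat(s["tool_rot"]).as_matrix()
    print(round(s["time"],2),"q",s["q"].round(3),"pos",s["eef_pos"].round(1),"x",M[:,0].round(3),"jaw",round(np.degrees(np.arctan2(M[1,2],M[0,2])),2),"F",s["contact_force"].round(1),"M",s["torque"].round(3),"w",round(s["gripper_width"],1))
    return s,M
E
python3 - <<'E'
from an import *
st()
for i in range(2):
    pic,d,K,T=cam("wrist");W=cloud(d,K,T)
    fit(W,"w",(575,-138))
save(pic,"w1.png");np.savez("/tmp/w1.npz",W=W)
E
```

```text
3.85 q [ 0.034  0.389  0.209  1.731 -0.096  1.026  2.441] pos [ 575.1 -145.9  277.6] x [ 0.005  0.002 -1.   ] jaw 123.94 F [0.1 0.3 0.1] M [-0.02  -0.016 -0.011] w 85.4
w bar 1288 [ 573.9 -138.4] [55.9 15.6] yaw -148.5 ztop [116.  116.4 116.8 117.2]
  tab 756 [ 502.3 -114.1  101.8] [ 502.5 -113.2] [14.4 26.1] 70.74852752685547 yaw 161.2 z 102.1
  wheel [ 571.7 -137.5] 56.8 9154
w bar 1286 [ 573.9 -138.4] [55.7 15.6] yaw -148.5 ztop [116.  116.5 116.8 117.3]
  tab 750 [ 502.3 -114.1  101.8] [ 502.4 -113.2] [14.3 26.1] 70.79993438720703 yaw 160.7 z 102.1
  wheel [ 571.9 -137.2] 56.8 9166
```

View pics/w1.png

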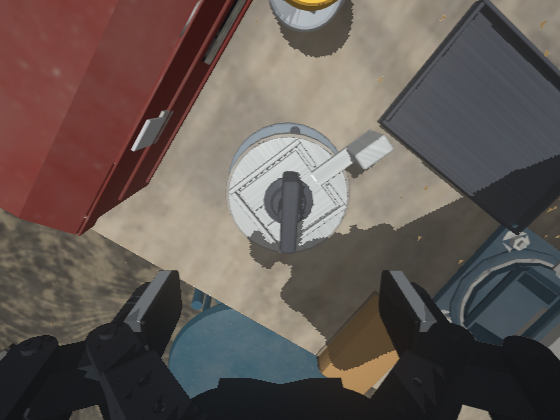

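apply_moves(claw=[1,1,1,1,1], slide=[[20,-3.3,6.9],[30,0,0],[20,0,0],[10,0,0],[0,0,0]], turn=[[2.4,0,0],[0,0,0],[0,0,0],[0,0,0],[0,0,0]])

```text
time: 4.45
eef_pos: [575.2, -137.7, 196.3]
tool_rot: [0.617, -0.347, -0.613, -0.35]
contact_force: [-0.5, 0.1, 1.7]
gripper_width: 85.5
```

```bash
python3 - <<'E'
from an import *
s,M=st()
pic,d,K,T=cam("wrist");W=cloud(d,K,T);save(pic,"w2.png")
q,t=fit(W,"w",(574,-138))
for lo in(540,):
    r=np.hypot(q[:,0]-574,q[:,1]-138.3*-1)
q=q[q[:,2]>114.5];print(np.histogram(q[:,2],bins=np.arange(114.5,120,.5)))
(c,sz,a)=cv2.minAreaRect(q[:,:2].astype(np.float32));print(c,sz,a)
print("to axis in tool",M.T@(np.array([574,-138.3,160])-s["eef_pos"]))
E
```

```text
4.45 q [ 0.029  0.483  0.201  1.802 -0.126  0.861  2.399] pos [ 575.2 -137.7  196.3] x [ 0.008  0.001 -1.   ] jaw 120.93 F [-0.5  0.1  1.7] M [-0.014 -0.044  0.021] w 85.5
w bar 2666 [ 573.6 -138.2] [55.7 16.5] yaw -148.8 ztop [116.  116.4 116.7 117.2]
  tab 1664 [ 502.2 -114.1  101.8] [ 502.3 -113.2] [14.2 26.2] 70.67461395263672 yaw 161.1 z 102.1
  wheel [ 571.5 -137.1] 57.4 16387
(array([149, 286, 499, 641, 457, 164,  43,   2,   0,   0]), array([114.5, 115. , 115.5, 116. , 116.5, 117. , 117.5, 118. , 118.5,
       119. , 119.5]))
(574.0987548828125, -138.2390594482422) (55.53947830200195, 11.42596435546875) 31.49384880065918
to axis in tool [36.24339181  1.58354101  0.21607331]
```

View pics/w2.png

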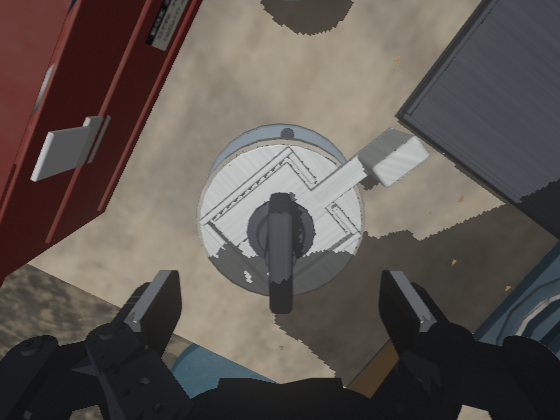

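apply_moves(claw=[1,1,1,1,0.3], slide=[[16,1.6,0.2],[14,0,0],[6,0,0],[0,0,0],[0,0,0]], turn=[[-0.6,0,0],[0,0,0],[0,0,0],[0,0,0],[0,0,0]])

```text
time: 5.0
eef_pos: [576.5, -139.0, 163.7]
tool_rot: [0.621, -0.343, -0.612, -0.348]
contact_force: [0.1, 0.8, -0.6]
gripper_width: 73.1
```

```bash
python3 - <<'E'
from an import *
s,M=st()
print("to axis in tool",M.T@(np.array([574.1,-138.2,160])-s["eef_pos"]))
E
```

```text
5.0 q [ 0.04   0.528  0.189  1.819 -0.138  0.793  2.419] pos [ 576.5 -139.   163.7] x [ 0.014  0.    -1.   ] jaw 121.43 F [ 0.1  0.8 -0.6] M [ 0.053 -0.036 -0.003] w 73.1
to axis in tool [3.7015921  1.67394282 1.93586903]
```

```bash
cat >> an.py <<'E'
def to(p,jaw,s=None):
    """slide and turn in tool axes to TCP p, pointing down, jaw angle deg (world)"""
    s=s or sense();M=R.from_quat(s["tool_rot"]).as_matrix()
    j=np.radians(jaw);x=np.array([0,0,-1.]);z=np.array([np.cos(j),np.sin(j),0]);D=np.stack([x,np.cross(z,x),z],1)
    print("slide",(M.T@(np.array(p)-s["eef_pos"])).round(1),"turn",np.degrees(R.from_matrix(M.T@D).as_rotvec()).round(2))
E
python3 - <<'E'
from an import *
to([574.1,-138.2,160],121.5)
E
```

```text
slide [3.7 1.7 1.9] turn [-0.06 -0.41  0.7 ]
```

apply_moves(claw=[0.4,0.2,0,0,0], slide=[[3.7,1.7,1.9],[0,0,0],[0,0,0],[0,0,0],[0,0,0]], turn=[[0,-0.4,0.7],[0,0,0],[0,0,0],[0,0,0],[0,0,0]], grip_force=60)

```text
time: 5.5
eef_pos: [574.5, -138.2, 161.3]
tool_rot: [0.617, -0.346, -0.616, -0.346]
contact_force: [-0.3, -0.4, -0.0]
gripper_width: 11.1
```

```bash
python3 - <<'E'
from an import *
s,M=st()
to([574.1,-138.2,160],121.5)
E
```

```text
5.5 q [ 0.037  0.533  0.191  1.818 -0.134  0.802  2.415] pos [ 574.5 -138.2  161.3] x [ 0.001 -0.    -1.   ] jaw 121.43 F [-0.3 -0.4 -0. ] M [-0.016  0.118 -0.013] w 11.1
slide [1.3 0.3 0.3] turn [-0.07 -0.05  0.02]
```

apply_moves(claw=[0,0,0,0,0], slide=[[-0.2,0,0],[-0.3,0,0],[-0.3,0,0],[-0.3,0,0],[-0.3,0,0]], turn=[[6,0,0],[8,0,0],[8,0,0],[8,0,0],[8,0,0]])

```text
time: 6.0
eef_pos: [574.3, -137.2, 162.6]
tool_rot: [-0.465, 0.532, 0.465, 0.533]
contact_force: [-0.5, 1.0, -1.3]
gripper_width: 11.1
```

```bash
python3 - <<'E'
from an import *
s,M=st()
to([574.3,-138.2,162.6],83.5)
E
```

```text
6.0 q [-0.09   0.549  0.356  1.823 -0.255  0.815  1.83 ] pos [ 574.3 -137.2  162.6] x [ 0.     0.002 -1.   ] jaw 82.22 F [-0.5  1.  -1.3] M [0.225 0.006 0.095] w 11.1
slide [-0.  -0.2 -1. ] turn [-1.28  0.1   0.01]
```

apply_moves(claw=[0,0,0,0,0], slide=[[-0.2,-0.1,-0.5],[-0.3,0,0],[-0.3,0,0],[-0.3,0,0],[-0.3,0,0]], turn=[[8,0,0],[8,0,0],[8,0,0],[8,0,0],[8,0,0]])

```text
time: 6.5
eef_pos: [574.8, -136.0, 164.1]
tool_rot: [-0.245, 0.662, 0.246, 0.664]
contact_force: [1.9, -0.2, -3.7]
gripper_width: 11.1
```

```bash
python3 - <<'E'
from an import *
s,M=st()
to([574.4,-138.2,162.6+1.4],42)
E
```

```text
6.5 q [-0.221  0.58   0.534  1.826 -0.389  0.84   1.213] pos [ 574.8 -136.   164.1] x [ 0.001  0.003 -1.   ] jaw 40.63 F [ 1.9 -0.2 -3.7] M [-0.086 -0.319  0.083] w 11.1
slide [ 0.1 -1.4 -1.7] turn [-1.37  0.18 -0.09]
```

apply_moves(claw=[0,0,0,0,0], slide=[[-0.2,-1,-1.2],[-0.3,-0.4,-0.3],[-0.3,-0.2,0],[-0.3,-0.2,0],[-0.3,-0.2,0]], turn=[[8,0,0],[8,0,0],[8,0,0],[8,0,0],[8,0,0]])

```text
time: 7.0
eef_pos: [575.9, -135.8, 165.6]
tool_rot: [0.007, 0.706, -0.003, 0.708]
contact_force: [1.4, 0.1, -3.8]
gripper_width: 10.9
```

```bash
python3 - <<'E'
from an import *
s,M=st()
to([574.4,-138.2,162.6+2.8],0)
E
```

```text
7.0 q [-0.343  0.631  0.709  1.827 -0.531  0.88   0.605] pos [ 575.9 -135.8  165.6] x [ 0.003  0.006 -1.   ] jaw -0.87 F [ 1.4  0.1 -3.8] M [-0.095 -0.284  0.102] w 10.9
slide [ 0.1 -2.4 -1.5] turn [-0.87  0.19 -0.34]
```

apply_moves(claw=[0,0,0,0,0], slide=[[0,-1.5,-1],[-0.2,-0.9,-0.6],[-0.2,0,0],[-0.2,0,0],[0,0,0]], turn=[[4,0,-0.3],[5,0,0],[5,0,0],[3,0,0],[0,0,0]])

```text
time: 7.5
eef_pos: [576.3, -135.4, 166.1]
tool_rot: [0.115, 0.696, -0.114, 0.7]
contact_force: [0.6, -1.5, -0.4]
gripper_width: 10.7
```

```bash
python3 - <<'E'
from an import *
s,M=st()
to([574.4,-138.2,162.6+3.5],-18)
E
```

```text
7.5 q [-0.396  0.658  0.786  1.83  -0.591  0.897  0.342] pos [ 576.3 -135.4  166.1] x [ 0.006  0.002 -1.   ] jaw -18.65 F [ 0.6 -1.5 -0.4] M [-0.246  0.029  0.13 ] w 10.7
slide [ 0.  -3.2 -1. ] turn [-0.65  0.31 -0.2 ]
```

apply_moves(claw=[0,0,0,0,0], slide=[[0,-3,-1],[-0.2,0,0],[-0.2,0,0],[0,0,0],[0,0,0]], turn=[[0,0.3,-0.2],[4,0,0],[4,0,0],[0,0,0],[0,0,0]])

```text
time: 8.0
eef_pos: [576.6, -135.8, 166.4]
tool_rot: [0.161, 0.688, -0.159, 0.69]
contact_force: [0.7, -0.3, -1.7]
gripper_width: 10.9
```

```bash
python3 - <<'E'
from an import *
s,M=st()
to([574.4,-138.2,162.6+3.8],-27)
E
```

```text
8.0 q [-0.415  0.672  0.817  1.828 -0.616  0.911  0.232] pos [ 576.6 -135.8  166.4] x [ 0.004  0.002 -1.   ] jaw -26.11 F [ 0.7 -0.3 -1.7] M [-0.203 -0.169  0.052] w 10.9
slide [ 0.  -3.2 -0.9] turn [ 0.89  0.14 -0.19]
```

apply_moves(claw=[0,0,0,0,0], slide=[[-0.2,-0.5,0],[-0.2,0,0],[-0.2,0,0],[0,0,0],[0,0,0]], turn=[[4,0,0],[4,0,0],[3,0,0],[0,0,0],[0,0,0]])

```text
time: 8.5
eef_pos: [576.8, -136.0, 166.8]
tool_rot: [0.224, 0.67, -0.221, 0.672]
contact_force: [2.3, -1.4, -3.8]
gripper_width: 11.0
```

```bash
python3 - <<'E'
from an import *
s,M=st()
to([575.9,-137.1,162.6+4.2],-37)
E
```

```text
8.5 q [-0.441  0.691  0.86   1.829 -0.654  0.927  0.077] pos [ 576.8 -136.   166.8] x [ 0.005  0.003 -1.   ] jaw -36.69 F [ 2.3 -1.4 -3.8] M [-0.395 -0.342  0.072] w 11.0
slide [ 0.  -1.4 -0. ] turn [ 0.31  0.12 -0.28]
```

apply_moves(claw=[0,0,0,0,0], slide=[[-0.2,-1,0],[-0.2,0,0],[-0.2,0,0],[0,0,0],[0,0,0]], turn=[[4,0,-0.3],[4,0,0],[3,0,0],[0,0,0],[0,0,0]])

```text
time: 9.0
eef_pos: [577.1, -135.9, 167.2]
tool_rot: [0.284, 0.647, -0.283, 0.649]
contact_force: [2.1, -1.4, -3.4]
gripper_width: 11.0
```

```bash
python3 - <<'E'
from an import *
s,M=st()
to([575.9,-137.1,162.6+4.6],-48)
E
```

```text
9.0 q [-0.469  0.714  0.904  1.828 -0.689  0.945 -0.081] pos [ 577.1 -135.9  167.2] x [ 0.003 -0.    -1.   ] jaw -47.3 F [ 2.1 -1.4 -3.4] M [-0.415 -0.409  0.023] w 11.0
slide [-0.  -1.7  0.1] turn [ 0.7   0.13 -0.13]
```

apply_moves(claw=[0,0,0,0,0], slide=[[-0.2,-1.5,0],[-0.1,0,0],[-0.1,0,0],[0,0,0],[0,0,0]], turn=[[4,0,0],[4,0,0],[3,0,0],[0,0,0],[0,0,0]])

```text
time: 9.5
eef_pos: [577.1, -136.2, 167.6]
tool_rot: [0.344, 0.617, -0.342, 0.62]
contact_force: [2.5, -0.9, -5.0]
gripper_width: 11.0
```

```bash
python3 - <<'E'
from an import *
s,M=st()
to([575.9,-137.1,162.6+4.9],-58)
E
```

```text
9.5 q [-0.492  0.735  0.946  1.83  -0.728  0.962 -0.238] pos [ 577.1 -136.2  167.6] x [ 0.006  0.001 -1.   ] jaw -58.05 F [ 2.5 -0.9 -5. ] M [-0.506 -0.479  0.059] w 11.0
slide [ 0.1 -1.5  0.1] turn [-0.05  0.12 -0.31]
```

apply_moves(claw=[0,0,0,0,0], slide=[[-0.1,-1.5,0],[-0.1,0,0],[-0.1,0,0],[0,0,0],[0,0,0]], turn=[[4,0,-0.3],[4,0,0],[3,0,0],[0,0,0],[0,0,0]])

```text
time: 10.0
eef_pos: [577.3, -136.4, 168.0]
tool_rot: [0.4, 0.582, -0.399, 0.585]
contact_force: [3.0, -2.4, -4.6]
gripper_width: 11.0
```

```bash
python3 - <<'E'
from an import *
s,M=st()
to([575.9,-137.1,162.6+5.2],-69)
E
```

```text
10.0 q [-0.516  0.759  0.988  1.829 -0.764  0.983 -0.399] pos [ 577.3 -136.4  168. ] x [ 0.005 -0.001 -1.   ] jaw -68.85 F [ 3.  -2.4 -4.6] M [-0.507 -0.48   0.052] w 11.0
slide [ 0.2 -1.6  0.1] turn [ 0.15  0.13 -0.23]
```

apply_moves(claw=[0,0,0,0,0], slide=[[-0.1,-1.5,0],[-0.1,0,0],[-0.1,0,0],[0,0,0],[0,0,0]], turn=[[4,0,-0.3],[4,0,0],[3,0,0],[0,0,0],[0,0,0]])

```text
time: 10.5
eef_pos: [577.4, -136.6, 168.4]
tool_rot: [0.453, 0.541, -0.453, 0.544]
contact_force: [3.5, -2.2, -5.4]
gripper_width: 10.7
```

```bash
python3 - <<'E'
from an import *
s,M=st()
to([575.9,-137.1,162.6+5.6],-79)
E
```

```text
10.5 q [-0.538  0.785  1.03   1.828 -0.799  1.006 -0.562] pos [ 577.4 -136.6  168.4] x [ 0.003 -0.002 -1.   ] jaw -79.74 F [ 3.5 -2.2 -5.4] M [-0.572 -0.542  0.065] w 10.7
slide [ 0.2 -1.6  0.2] turn [-0.74  0.14 -0.15]
```

apply_moves(claw=[0,0,0,0,0], slide=[[0.1,-1,0],[0,0,0],[-0.1,0,0],[0,0,0],[0,0,0]], turn=[[4,0,0],[4,0,0],[2,0,0],[0,0,0],[0,0,0]])

```text
time: 11.0
eef_pos: [577.2, -136.9, 168.8]
tool_rot: [0.5, 0.5, -0.498, 0.503]
contact_force: [2.8, -3.1, -5.5]
gripper_width: 10.7
```

```bash
python3 - <<'E'
from an import *
s,M=st()
to([575.9,-137.1,162.6+5.8],-90)
E
```

```text
11.0 q [-0.555  0.807  1.066  1.83  -0.834  1.025 -0.71 ] pos [ 577.2 -136.9  168.8] x [ 0.006 -0.001 -1.   ] jaw -89.7 F [ 2.8 -3.1 -5.5] M [-0.706 -0.57   0.058] w 10.7
slide [ 0.4 -1.3  0.2] turn [ 0.3   0.07 -0.32]
```

apply_moves(claw=[0,0,0,0,0], slide=[[0.1,-1,0],[0,0,0],[0,0,0],[0,0,0],[0,0,0]], turn=[[4,0,-0.3],[4,0,0],[1,0,0],[0,0,0],[0,0,0]])

```text
time: 11.5
eef_pos: [577.4, -137.1, 169.0]
tool_rot: [0.537, 0.46, -0.536, 0.462]
contact_force: [3.1, -3.8, -5.5]
gripper_width: 11.4
```

```bash
python3 - <<'E'
from an import *
s,M=st()
to([575.9,-137.1,162.6+6.1],-98)
E
```

```text
11.5 q [-0.569  0.83   1.097  1.829 -0.862  1.047 -0.846] pos [ 577.4 -137.1  169. ] x [ 0.004 -0.001 -1.   ] jaw -98.66 F [ 3.1 -3.8 -5.5] M [-0.693 -0.579  0.124] w 11.4
slide [ 0.3 -1.5  0.2] turn [-0.66  0.04 -0.21]
```

apply_moves(claw=[0,0,0,0,0], slide=[[0,0,0],[0,0,0],[0,0,0],[0,0,0],[0,0,0]], turn=[[3,0,0],[3,0,0],[0,0,0],[0,0,0],[0,0,0]])

```text
time: 12.0
eef_pos: [577.3, -137.3, 169.2]
tool_rot: [0.56, 0.432, -0.558, 0.434]
contact_force: [3.3, -3.3, -6.4]
gripper_width: 10.6
```

```bash
python3 - <<'E'
from an import *
s,M=st()
E
```

```text
12.0 q [-0.578  0.844  1.117  1.829 -0.881  1.06  -0.934] pos [ 577.3 -137.3  169.2] x [ 0.004 -0.001 -1.   ] jaw -104.57 F [ 3.3 -3.3 -6.4] M [-0.902 -0.63   0.097] w 10.6
```

apply_moves(claw=[0,0,0,0,0], slide=[[0,0,0],[0,0,0],[0,0,0],[0,0,0],[0,0,0]], turn=[[3.5,0,0],[3.5,0,0],[0,0,0],[0,0,0],[0,0,0]])

```text
time: 12.5
eef_pos: [577.3, -137.5, 169.2]
tool_rot: [0.586, 0.396, -0.584, 0.398]
contact_force: [2.2, -3.9, -6.8]
gripper_width: 10.8
```

```bash
python3 - <<'E'
from an import *
s,M=st()
E
```

```text
12.5 q [-0.587  0.861  1.138  1.83  -0.901  1.074 -1.042] pos [ 577.3 -137.5  169.2] x [ 0.004 -0.001 -1.   ] jaw -111.6 F [ 2.2 -3.9 -6.8] M [-0.921 -0.571  0.32 ] w 10.8
```

apply_moves(claw=[0,0,0,0,0], slide=[[0,0,0],[0,0,0],[0,0,0],[0,0,0],[0,0,0]], turn=[[1.2,0,0],[0,0,0],[0,0,0],[0,0,0],[0,0,0]])

```text
time: 13.0
eef_pos: [577.2, -137.6, 169.3]
tool_rot: [0.591, 0.39, -0.588, 0.392]
contact_force: [2.7, -3.6, -6.9]
gripper_width: 10.9
```

```bash
python3 - <<'E'
from an import *
s,M=st()
E
```

```text
13.0 q [-0.588  0.863  1.142  1.83  -0.905  1.076 -1.062] pos [ 577.2 -137.6  169.3] x [ 0.004 -0.    -1.   ] jaw -112.89 F [ 2.7 -3.6 -6.9] M [-0.976 -0.626  0.37 ] w 10.9
```

apply_moves(claw=[0,0,0,0.6,0.6], slide=[[0,0,0],[0,0,0],[0,0,0],[0,0,0],[0,0,0]], turn=[[-4,0,0],[-4,0,0],[0,0,0],[0,0,0],[0,0,0]])

```text
time: 13.5
eef_pos: [577.1, -137.0, 169.5]
tool_rot: [0.562, 0.43, -0.559, 0.431]
contact_force: [-0.2, -1.2, -0.4]
gripper_width: 39.4
```

apply_moves(claw=[0.6,0.6,0.6,0.8,1], slide=[[-20,0,0],[-40,0,0],[-30,0,0],[0,0,0],[0,0,0]], turn=[[0,0,0],[0,0,0],[-8,0,0],[-8.5,0,0],[-8.5,0,0]])

```text
time: 14.0
eef_pos: [576.0, -138.0, 268.6]
tool_rot: [0.454, 0.542, -0.453, 0.543]
contact_force: [0.2, 0.5, -0.4]
gripper_width: 78.3
```

apply_moves(claw=[1,1,1,1,1], slide=[[0,0,0],[0,0,0],[0,0,0],[0,0,0],[0,0,0]], turn=[[-8.5,0,0],[-8.5,0,0],[-8.5,0,0],[-8.5,0,0],[-8.5,0,0]])

```text
time: 14.5
eef_pos: [575.4, -139.9, 277.5]
tool_rot: [0.224, 0.668, -0.223, 0.674]
contact_force: [0.3, -0.2, -0.6]
gripper_width: 85.2
```

apply_moves(claw=[1,1,1,1,1], slide=[[0,0,0],[0,0,0],[0,0,0],[0,0,0],[0,0,0]], turn=[[-8.5,0,0],[-8.5,0,0],[-8.5,0,0],[-8.5,0,0],[-8.5,0,0]])

```text
time: 15.0
eef_pos: [574.3, -142.7, 285.5]
tool_rot: [-0.039, 0.702, 0.036, 0.71]
contact_force: [1.2, -0.0, -0.5]
gripper_width: 85.7
```

```bash
python3 - <<'E'
from an import *
s,M=st()
to([504,-112,240],70.3)
E
```

```text
15.0 q [-0.403  0.471  0.791  1.746 -0.378  1.07   0.621] pos [ 574.3 -142.7  285.5] x [ 0.012 -0.003 -1.   ] jaw 6.12 F [ 1.2 -0.  -0.5] M [-0.018  0.03   0.007] w 85.7
slide [ 44.6  38.2 -67.1] turn [-64.18   0.43   0.6 ]
```

Turn 64° more, moving over the tab.

apply_moves(claw=[1,1,1,1,1], slide=[[5,20,-35],[5,15,-32],[0,0,0],[0,0,0],[0,0,0]], turn=[[0,0.4,0.6],[-8,0,0],[-8.5,0,0],[-8.5,0,0],[-8.5,0,0]])

```text
time: 15.5
eef_pos: [499.8, -117.9, 280.8]
tool_rot: [-0.242, 0.661, 0.244, 0.667]
contact_force: [0.1, -0.3, -0.4]
gripper_width: 85.3
```

apply_moves(claw=[1,1,1,1,1], slide=[[0,0,0],[0,0,0],[0,0,0],[0,0,0],[0,0,0]], turn=[[-8.5,0,0],[-8.5,0,0],[-8.5,0,0],[-4,0,0],[0,0,0]])

```text
time: 16.0
eef_pos: [498.5, -121.8, 287.4]
tool_rot: [-0.407, 0.575, 0.405, 0.582]
contact_force: [-0.3, -0.4, 0.1]
gripper_width: 85.4
```

```bash
python3 - <<'E'
from an import *
s,M=st()
pic,d,K,T=cam("wrist");W=cloud(d,K,T);save(pic,"w3.png");fit(W,"w",(575,-138))
pic,d,K,T=cam("top");Wt=cloud(d,K,T);fit(Wt,"top",(575,-138));save(pic,"t3.png")
to([504,-112,240],70.3)
E
```

```text
16.0 q [-0.34   0.266  0.613  1.928 -0.187  0.994  1.582] pos [ 498.5 -121.8  287.4] x [ 0.01   0.003 -1.   ] jaw 70.13 F [-0.3 -0.4  0.1] M [-0.015  0.019 -0.043] w 85.4
w bar 1122 [ 573.3 -137.8] [16.4 55.7] yaw 169.1 ztop [123.4 124.  124.4 124.8]
  tab 572 [ 500.8 -112.5  101.9] [ 501.6 -112.5] [13.5 25.4] 70.26429748535156 yaw 160.1 z 102.1
  wheel [ 572.2 -137.9] 55.9 6817an.py:6: RuntimeWarning: Mean of empty slice.
  (c,sz,a)=cv2.minAreaRect(q[:,:2].astype(np.float32)); b=q[:,:2]-q[:,:2].mean(0)
  ret = um.true_divide(
Traceback (most recent call last):
  File "an.py", line 8, in fit
    t=q[q[:,2]>np.percentile(q[:,2],60)]
               ~~~~~~~~~~~~~^^^^^^^^^^^
IndexError: index -1 is out of bounds for axis 0 with size 0
```

View pics/w3.png

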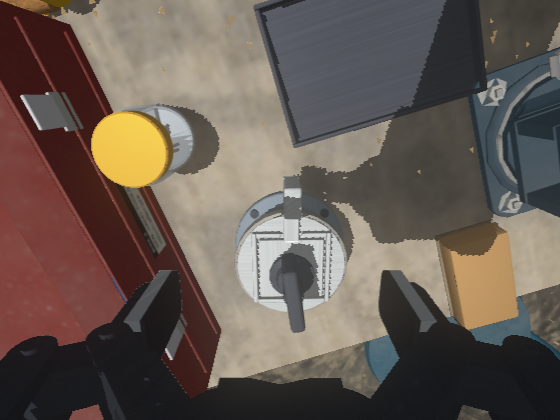

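```bash
python3 - <<'E'
from an import *
to([504.1,-112.1,200],70.7)
E
```

```text
slide [87.2 -1.2 10.2] turn [-0.75  0.34  0.47]
```

apply_moves(claw=[1,1,0.8,0.6,0.6], slide=[[30,-1.2,10],[35,0,0],[22,0,0],[0,0,0],[0,0,0]], turn=[[-0.7,0.3,0.5],[0,0,0],[0,0,0],[0,0,0],[0,0,0]], grip_force=20)

```text
time: 16.6
eef_pos: [504.5, -113.1, 200.6]
tool_rot: [-0.406, 0.579, 0.404, 0.58]
contact_force: [1.0, -0.6, 0.0]
gripper_width: 51.1
```

```bash
python3 - <<'E'
from an import *
s,M=st()
pic,d,K,T=cam("wrist");W=cloud(d,K,T);save(pic,"w4.png");np.savez("/tmp/w4.npz",W=W,pic=pic)
try: fit(W,"w",(575,-138))
except Exception as e: print(e)
to([504.1,-112.1,142],70.7)
E
```

```text
16.6 q [-0.3    0.403  0.561  1.989 -0.288  0.824  1.642] pos [ 504.5 -113.1  200.6] x [ 0.003 -0.001 -1.   ] jaw 69.88 F [ 1.  -0.6  0. ] M [-0.019 -0.    -0.006] w 51.1
w bar 1342 [ 560.4 -133.9] [16.4 29.9] yaw 178.4 ztop [122.2 123.6 124.1 124.5]
  tab 1185 [ 500.5 -112.4  101.8] [ 501.9 -113. ] [13.6 26.1] 70.09562683105469 yaw 160.8 z 102.1
  wheel [ 573.5 -137.5] 55.1 9806
slide [58.8  0.9  0.6] turn [-0.8   0.03  0.17]
```

View pics/w4.png

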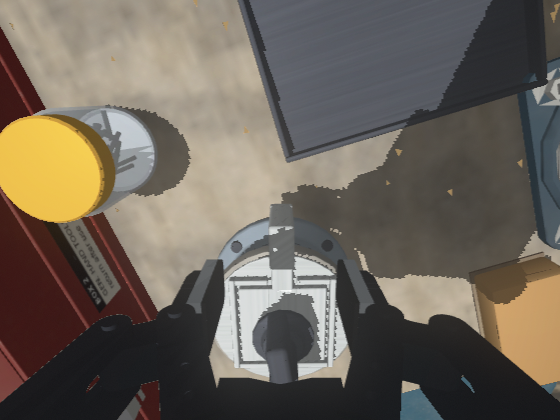

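apply_moves(claw=[0.6,0.6,0.6,0.6,0.5], slide=[[20,0.9,0.6],[20,0,0],[14,0,0],[4,0,0],[0,0,0]], turn=[[-0.4,0,0],[0,0,0],[0,0,0],[0,0,0],[0,0,0]])

```text
time: 17.15
eef_pos: [507.3, -112.6, 147.1]
tool_rot: [-0.409, 0.575, 0.404, 0.582]
contact_force: [-0.3, 0.3, 0.7]
gripper_width: 42.7
```

```bash
python3 - <<'E'
from an import *
s,M=st()
pic,d,K,T=cam("wrist");save(pic,"w5.png")
to([504.1,-112.1,142],70.3)
E
```

```text
17.15 q [-0.252  0.49   0.508  2.017 -0.362  0.709  1.706] pos [ 507.3 -112.6  147.1] x [ 0.012 -0.001 -1.   ] jaw 70.16 F [-0.3  0.3  0.7] M [-0.046 -0.015  0.01 ] w 42.7
slide [ 5.3  3.3 -0.6] turn [-0.14  0.2   0.67]
```

View pics/w5.png

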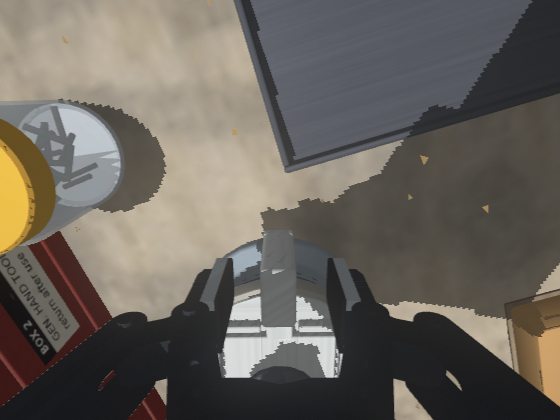

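apply_moves(claw=[0.5,0.4,0.3,0.3,0.3], slide=[[5,3.3,-1.2],[0,0,0],[0,0,0],[0,0,0],[0,0,0]], turn=[[0,0.2,0.7],[0,0,0],[0,0,0],[0,0,0],[0,0,0]])

```text
time: 17.7
eef_pos: [504.5, -112.8, 144.0]
tool_rot: [-0.406, 0.578, 0.406, 0.579]
contact_force: [-0.8, 0.9, -0.6]
gripper_width: 25.4
```

```bash
python3 - <<'E'
from an import *
s,M=st()
pic,d,K,T=cam("wrist");save(pic[200:400,150:420].repeat(3,0).repeat(3,1),"w6.png")
to([504.1,-112.1,142],70.3)
E
```

```text
17.7 q [-0.25   0.496  0.507  2.019 -0.362  0.714  1.707] pos [ 504.5 -112.8  144. ] x [ 0.001  0.    -1.   ] jaw 70.15 F [-0.8  0.9 -0.6] M [-0.024 -0.01   0.044] w 25.4
slide [2.  0.6 0.5] turn [-0.15  0.04  0.05]
```

View pics/w6.png

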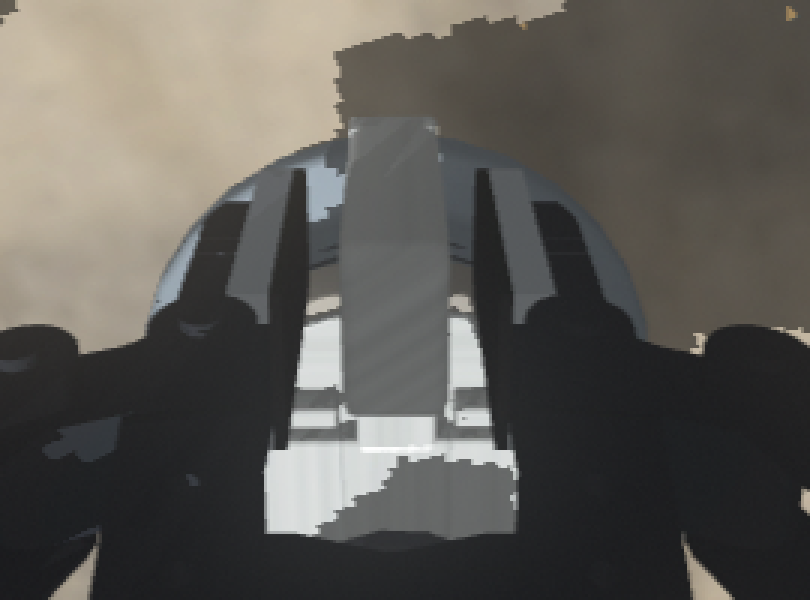

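apply_moves(claw=[0,0,0,0,0], slide=[[0,0,0],[0,0,0],[0,0,0],[0,0,0],[0,0,0]], turn=[[0,0,0],[0,0,0],[0,0,0],[0,0,0],[0,0,0]])

```text
time: 18.25
eef_pos: [504.6, -112.8, 144.1]
tool_rot: [-0.407, 0.578, 0.406, 0.579]
contact_force: [0.5, -0.1, -0.4]
gripper_width: 13.6
```

```bash
python3 - <<'E'
from an import *
s,M=st()
E
```

```text
18.25 q [-0.25   0.496  0.507  2.018 -0.361  0.714  1.707] pos [ 504.6 -112.8  144.1] x [ 0.001  0.    -1.   ] jaw 70.15 F [ 0.5 -0.1 -0.4] M [ 0.001 -0.015 -0.007] w 13.6
```

apply_moves(claw=[0,0,0,0,0], slide=[[0,0,0],[-3,0,0],[-3,0,0],[-1,0,0],[0,0,0]], turn=[[0,0,0],[0,0,0],[0,0,0],[0,0,0],[0,0,0]], grip_force=60)

```text
time: 18.75
eef_pos: [504.4, -112.7, 151.6]
tool_rot: [-0.406, 0.578, 0.406, 0.579]
contact_force: [-0.4, 0.4, -1.3]
gripper_width: 13.4
```

```bash
python3 - <<'E'
from an import *
s,M=st()
to([504.6,-112.8,152],70.15)
E
```

```text
18.75 q [-0.258  0.483  0.515  2.016 -0.352  0.729  1.699] pos [ 504.4 -112.7  151.6] x [ 0.001  0.    -1.   ] jaw 70.15 F [-0.4  0.4 -1.3] M [ 0.014 -0.003  0.027] w 13.4
slide [-0.4 -0.2  0. ] turn [0.   0.04 0.03]
```

```bash
python3 - <<'E'
from an import *
pic,d,K,T=cam("scene");W=cloud(d,K,T);z=pic[195:285,290:400];cv2.imwrite("pics/s7.png",cv2.resize(z[...,::-1],None,fx=6,fy=6,interpolation=2))
# plate points: local frame
P=W.reshape(-1,3);P=P[np.isfinite(P).all(1)]
a=np.radians(-19.5);c=np.array([574.5,-138.3]);L=(P[:,:2]-c)@np.array([[np.cos(a),-np.sin(a)],[np.sin(a),np.cos(a)]])
for x0 in range(-60,40,10):
    m=(L[:,0]>x0)&(L[:,0]<x0+10)
    o=[]
    for y0 in(-30,-22,-14,-6,6,14,22):
        k=m&(L[:,1]>y0)&(L[:,1]<y0+8)&(P[:,2]<80);o.append(round(float(np.median(P[k,2])),1) if k.sum()>2 else None)
    print(x0,o)
E
```

```text
-60 [5.8, 6.9, 11.4, 51.1, 11.3, 5.8, 0.0]
-50 [49.5, 34.1, 28.4, 58.9, 16.1, 13.0, 12.3]
-40 [28.9, 31.2, 61.0, 70.0, 71.8, 66.2, 63.3]
-30 [71.1, 72.8, 72.8, 72.4, 73.6, 73.1, 72.1]
-20 [72.8, 73.2, 74.4, 75.3, 73.0, None, 73.3]
-10 [71.5, 74.2, None, None, None, None, None]
0 [71.5, 73.7, None, None, None, None, None]
10 [71.1, 73.1, 74.7, None, None, None, None]
20 [72.8, 73.4, 73.0, None, 74.0, None, None]
30 [65.1, 66.5, 66.7, 65.9, 64.5, 63.5, None]
```

View pics/s7.png

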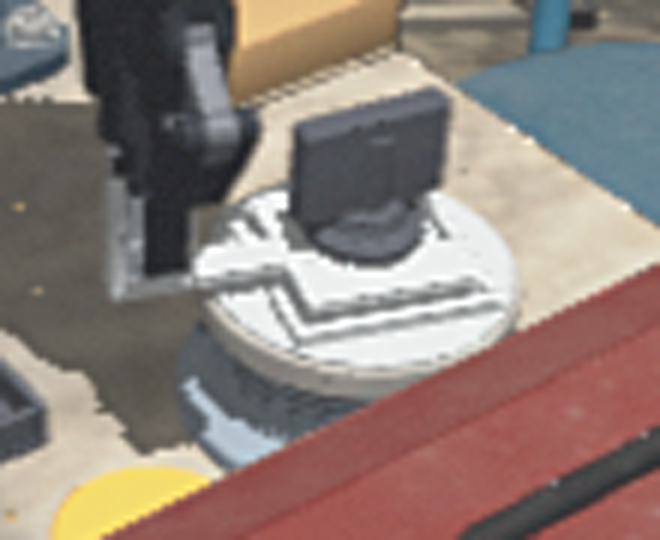

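apply_moves(claw=[0,0,0,0,0], slide=[[-0.3,4,0],[0,6,0],[0,6,0],[0,6,0],[0,0,0]], turn=[[0,0,0],[0,0,0],[0,0,0],[0,0,0],[0,0,0]])

```text
time: 19.3
eef_pos: [481.1, -104.5, 151.5]
tool_rot: [-0.406, 0.579, 0.407, 0.579]
contact_force: [1.3, 0.3, -1.5]
gripper_width: 12.9
```

```bash
python3 - <<'E'
from an import *
s,M=st()
v=np.array([np.cos(np.radians(160.4)),np.sin(np.radians(160.4)),0])
to(np.array([504.4,-112.7,151.9])+30*v,70.15)
E
```

```text
19.3 q [-0.281  0.447  0.522  2.074 -0.341  0.704  1.686] pos [ 481.1 -104.5  151.5] x [-0.     0.001 -1.   ] jaw 70.15 F [ 1.3  0.3 -1.5] M [ 0.027  0.107 -0.004] w 12.9
slide [-0.4  5.3  0. ] turn [-0.    0.03 -0.03]
```

Clean: no side force. Continue the draw.

apply_moves(claw=[0,0,0,0,0], slide=[[-0.4,6,0],[0,8,0],[0,8,0],[0,8,0],[0,5,0]], turn=[[0,0,0],[0,0,0],[0,0,0],[0,0,0],[0,0,0]])

```text
time: 19.8
eef_pos: [445.6, -91.7, 152.0]
tool_rot: [-0.406, 0.579, 0.407, 0.579]
contact_force: [-0.2, 0.8, -0.8]
gripper_width: 13.1
```

```bash
python3 - <<'E'
from an import *
s,M=st()
v=np.array([np.cos(np.radians(160.4)),np.sin(np.radians(160.4)),0])
to(np.array([504.4,-112.7,151.9])+80*v,70.15)
E
```

```text
19.8 q [-0.321  0.389  0.536  2.161 -0.319  0.667  1.66 ] pos [445.6 -91.7 152. ] x [ 0.     0.001 -1.   ] jaw 70.15 F [-0.2  0.8 -0.8] M [ 0.019  0.017 -0.06 ] w 13.1
slide [ 0.1 17.6 -0.2] turn [-0.    0.04 -0.01]
```

apply_moves(claw=[0,0,0,0,0], slide=[[0,8,0],[0,10,0],[0,10,0],[-20,0,0],[-30,0,0]], turn=[[0,0,0],[0,0,0],[0,0,0],[0,0,0],[0,0,0]])

```text
time: 20.3
eef_pos: [413.6, -80.7, 200.5]
tool_rot: [-0.405, 0.58, 0.408, 0.577]
contact_force: [0.4, 0.3, -1.3]
gripper_width: 12.7
```

```bash
python3 - <<'E'
from an import *
s,M=st()
for n in("top","scene"):
    W=np.load("/tmp/%s.npz"%n)["W"]; P=W.reshape(-1,3);P=P[np.isfinite(P).all(1)]
    q=P[(P[:,0]>330)&(P[:,0]<500)&(abs(P[:,1])<110)&(P[:,2]>12)&(P[:,2]<25)]
    q=q[(q[:,1]>-103)]
    (c,sz,a)=cv2.minAreaRect(q[:,:2].astype(np.float32));print(n,c,sz,a)
pic,d,K,T=cam("scene");save(pic,"s8.png")
E
```

```text
20.3 q [-0.423  0.237  0.608  2.205 -0.195  0.757  1.54 ] pos [413.6 -80.7 200.5] x [-0.006  0.    -1.   ] jaw 70.14 F [ 0.4  0.3 -1.3] M [0.033 0.03  0.009] w 12.7
top (423.80908203125, 8.815254211425781) (208.8453826904297, 143.61956787109375) 86.79013061523438
scene (422.24835205078125, 8.261123657226562) (209.46217346191406, 141.43533325195312) 86.42962646484375
```

View pics/s8.png

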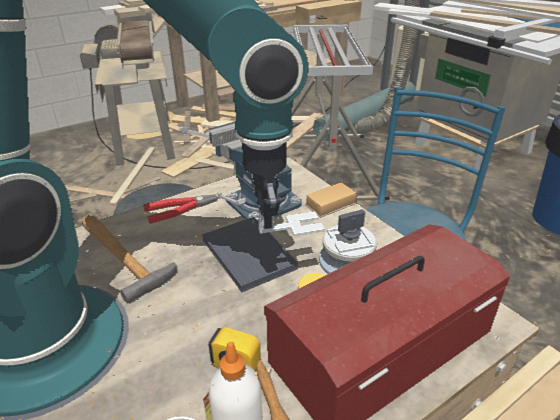

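```bash
python3 - <<'E'
from an import *
for n in("top","scene"):
    Z=np.load("/tmp/%s.npz"%n);W=Z["W"];pic=Z["pic"].astype(int)
    g=(pic.max(2)<110)&(pic.max(2)-pic.min(2)<30)&np.isfinite(W).all(2)&(W[...,0]>335)&(W[...,0]<495)&(abs(W[...,1])<108)&(W[...,2]<25)
    k=cv2.morphologyEx(g.astype(np.uint8),cv2.MORPH_OPEN,np.ones((3,3)))
    nn,lab,stt,_=cv2.connectedComponentsWithStats(k);i=1+np.argmax(stt[1:,4])
    q=W[lab==i];print(n,len(q),cv2.minAreaRect(q[:,:2].astype(np.float32)),np.median(q[:,2]))
E
```

```text
top 18 ((423.9720764160156, -90.28981018066406), (4.099283218383789, 13.261995315551758), 82.47557067871094) 6.913117276968194
scene 1810 ((415.8216552734375, 0.193817138671875), (193.34339904785156, 129.63873291015625), 86.88497161865234) 6.219281342801253
```

apply_moves(claw=[0,0,0,0,0], slide=[[0,13,40],[0,13,40],[0,13,40],[0,0,0],[0,0,0]], turn=[[0,0,0],[0,0,0],[0,0,0],[8,0,0],[8,0,0]])

```text
time: 20.85
eef_pos: [417.9, 49.5, 206.6]
tool_rot: [-0.319, 0.629, 0.319, 0.633]
contact_force: [-0.5, -0.9, -2.0]
gripper_width: 13.4
```

apply_moves(claw=[0,0,0,0,0], slide=[[0,0,0],[0,0,0],[0,0,0],[0,0,0],[0,0,0]], turn=[[8,0,0],[8,0,0],[8,0,0],[8,0,0],[8,0,0]])

```text
time: 21.35
eef_pos: [415.1, 50.7, 206.0]
tool_rot: [-0.072, 0.701, 0.076, 0.705]
contact_force: [0.2, -0.2, -0.9]
gripper_width: 13.3
```

```bash
python3 - <<'E'
from an import *
s,M=st()
to([418.5,46.4,150],-3.1)
E
```

```text
21.35 q [-0.837  0.228  0.72   2.216 -0.226  0.76   0.245] pos [415.1  50.7 206. ] x [ 0.005  0.006 -1.   ] jaw 12.05 F [ 0.2 -0.2 -0.9] M [0.063 0.027 0.   ] w 13.3
slide [56.  -5.1  2.1] turn [15.15  0.29 -0.3 ]
```

apply_moves(claw=[0,0,0,0,0], slide=[[5,-5,2],[10,0,0],[15,0,0],[10,0,0],[0,0,0]], turn=[[7.5,0.3,-0.3],[7.5,0,0],[0,0,0],[0,0,0],[0,0,0]])

```text
time: 21.85
eef_pos: [416.1, 46.7, 164.4]
tool_rot: [0.024, 0.706, -0.023, 0.707]
contact_force: [0.0, -0.6, -1.6]
gripper_width: 13.1
```

```bash
python3 - <<'E'
from an import *
s,M=st()
pic,d,K,T=cam("scene");cv2.imwrite("pics/s9.png",cv2.resize(pic[180:330,170:370,::-1],None,fx=4,fy=4,interpolation=2))
pic,d,K,T=cam("wrist");save(pic,"w9.png")
to([418.5,46.4,110],-3.1)
E
```

```text
21.85 q [-0.811  0.335  0.72   2.241 -0.357  0.674  0.097] pos [416.1  46.7 164.4] x [ 0.001  0.001 -1.   ] jaw -3.86 F [ 0.  -0.6 -1.6] M [0.039 0.074 0.046] w 13.1
slide [55.4 -0.3  1.7] turn [-0.76  0.14 -0.1 ]
```

View pics/s9.png

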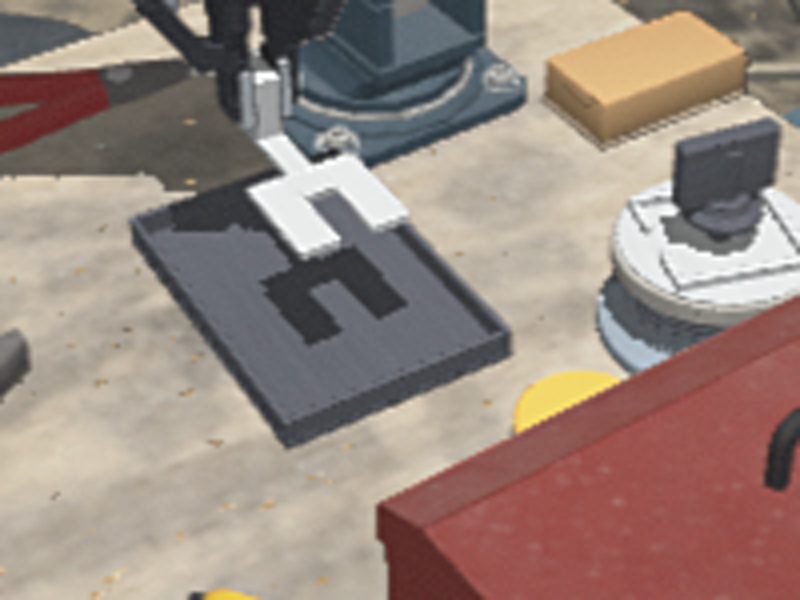

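View pics/w9.png

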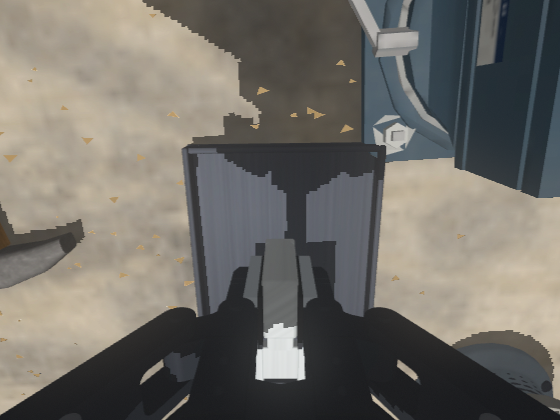

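apply_moves(claw=[0,0,0,0,0], slide=[[15,-0.3,1],[20,0,0],[15,0,0],[4,0,0],[0,0,0]], turn=[[-0.7,0,0],[0,0,0],[0,0,0],[0,0,0],[0,0,0]])

```text
time: 22.45
eef_pos: [419.7, 47.1, 113.0]
tool_rot: [0.02, 0.704, -0.017, 0.71]
contact_force: [0.6, 0.4, -1.3]
gripper_width: 13.0
```

```bash
python3 - <<'E'
from an import *
s,M=st()
to([417.5,46.4,89],-3.1)
E
```

```text
22.45 q [-0.703  0.446  0.607  2.258 -0.493  0.556  0.23 ] pos [419.7  47.1 113. ] x [ 0.008  0.005 -1.   ] jaw -3.01 F [ 0.6  0.4 -1.3] M [ 0.03  -0.007 -0.058] w 13.0
slide [24.  -0.9 -2.4] turn [ 0.09  0.43 -0.29]
```

apply_moves(claw=[0,0,0,0,0], slide=[[5,-0.9,-2.4],[6,0,0],[6,0,0],[3,0,0],[0,0,0]], turn=[[0,0.4,-0.3],[0,0,0],[0,0,0],[0,0,0],[0,0,0]])

```text
time: 22.95
eef_pos: [418.1, 46.8, 93.3]
tool_rot: [0.019, 0.706, -0.018, 0.708]
contact_force: [-0.2, -0.1, -1.1]
gripper_width: 13.7
```

```bash
python3 - <<'E'
from an import *
s,M=st()
to([417.5,46.4,89],-3.1)
E
```

```text
22.95 q [-0.668  0.487  0.566  2.263 -0.534  0.517  0.265] pos [418.1  46.8  93.3] x [ 0.003  0.001 -1.   ] jaw -2.96 F [-0.2 -0.1 -1.1] M [0.099 0.009 0.034] w 13.7
slide [ 4.3 -0.4 -0.6] turn [ 0.14  0.16 -0.05]
```

apply_moves(claw=[0,0,0,0,0], slide=[[2,0,0],[1.5,0,0],[1,0,0],[0,0,0],[0,0,0]], turn=[[0,0.1,0],[0,0,0],[0,0,0],[0,0,0],[0,0,0]])

```text
time: 23.45
eef_pos: [418.3, 46.7, 88.6]
tool_rot: [0.019, 0.706, -0.018, 0.707]
contact_force: [0.4, 0.4, -2.0]
gripper_width: 13.1
```

```bash
python3 - <<'E'
from an import *
s,M=st()
E
```

```text
23.45 q [-0.658  0.498  0.555  2.262 -0.544  0.509  0.275] pos [418.3  46.7  88.6] x [ 0.001  0.001 -1.   ] jaw -2.97 F [ 0.4  0.4 -2. ] M [ 0.05  -0.037  0.002] w 13.1
```

apply_moves(claw=[0,0,0,0,0], slide=[[0.7,0,0],[0,0,0],[0,0,0],[0,0,0],[0,0,0]], turn=[[0,0,0],[0,0,0],[0,0,0],[0,0,0],[0,0,0]])

```text
time: 23.95
eef_pos: [418.4, 46.7, 88.3]
tool_rot: [0.019, 0.706, -0.018, 0.707]
contact_force: [-0.1, 0.3, -2.1]
gripper_width: 13.5
```

```bash
python3 - <<'E'
from an import *
s,M=st()
E
```

```text
23.95 q [-0.656  0.498  0.553  2.262 -0.546  0.508  0.276] pos [418.4  46.7  88.3] x [ 0.002  0.001 -1.   ] jaw -2.98 F [-0.1  0.3 -2.1] M [-0.043  0.036 -0.008] w 13.5
```

apply_moves(claw=[0.25,0.3,0.4,0.4,0.4], slide=[[0,0,0],[0,0,0],[0,0,0],[0,0,0],[-5,0,0]], turn=[[0,0,0],[0,0,0],[0,0,0],[0,0,0],[0,0,0]])

```text
time: 24.45
eef_pos: [418.4, 46.7, 93.2]
tool_rot: [0.019, 0.706, -0.018, 0.707]
contact_force: [0.5, -0.2, 0.1]
gripper_width: 34.4
```

apply_moves(claw=[0.4,0.4,0.4,0.4,0.4], slide=[[-15,0,0],[-30,0,0],[-40,0,0],[-40,0,0],[0,0,0]], turn=[[0,0,0],[0,0,0],[0,0,0],[0,0,0],[0,0,0]])

```text
time: 24.95
eef_pos: [417.8, 45.2, 223.5]
tool_rot: [0.019, 0.707, -0.02, 0.706]
contact_force: [0.7, -0.1, -0.7]
gripper_width: 34.4
```

```bash
python3 - <<'E'
from an import *
s,M=st()
pic,d,K,T=cam("scene");W=cloud(d,K,T);cv2.imwrite("pics/s10.png",cv2.resize(pic[180:330,170:370,::-1],None,fx=4,fy=4,interpolation=2))
for t in("pliers","sanding_block","screw_jar"):
    for r in cut_out(t,"scene")[:1]: print(t,r["conf"],np.round(np.nanmedian(W[r["pixels"]],0)))
pic,d,K,T=cam("wrist");save(pic,"w10.png");W=cloud(d,K,T).reshape(-1,3);W=W[np.isfinite(W).all(1)]
t=W[(abs(W[:,0]-418)<25)&(abs(W[:,1]-46)<25)&(W[:,2]>38)&(W[:,2]<60)];print("tabtop",len(t),np.median(t,0).round(1))
def f(P,zl,zh,x,y):
    q=P[(P[:,2]>zl)&(P[:,2]<zh)&(abs(P[:,0]-x)<32)&(P[:,1]>y-33)&(P[:,1]<y+33)]
    A=np.c_[q[:,:2]-q[:,:2].mean(0),np.ones(len(q))];c=np.linalg.lstsq(A,q[:,2],rcond=None)[0];print("plate plane",len(q),c.round(3))
f(W,7,14,416,-30)
E
```

```text
24.95 q [-0.921  0.214  0.825  2.195 -0.215  0.813 -0.012] pos [417.8  45.2 223.5] x [-0.001 -0.001 -1.   ] jaw -3.14 F [ 0.7 -0.1 -0.7] M [-0.014 -0.011 -0.034] w 34.4
pliers 0.71 [671.  33.  31.]
sanding_block 0.67 [673.  33.  30.]
screw_jar 0.71 [ 572. -142.  101.]
tabtop 646 [416.   48.5  46.2]
plate plane 3089 [-2.0000e-03 -2.0000e-03  1.0383e+01]
```

View pics/s10.png

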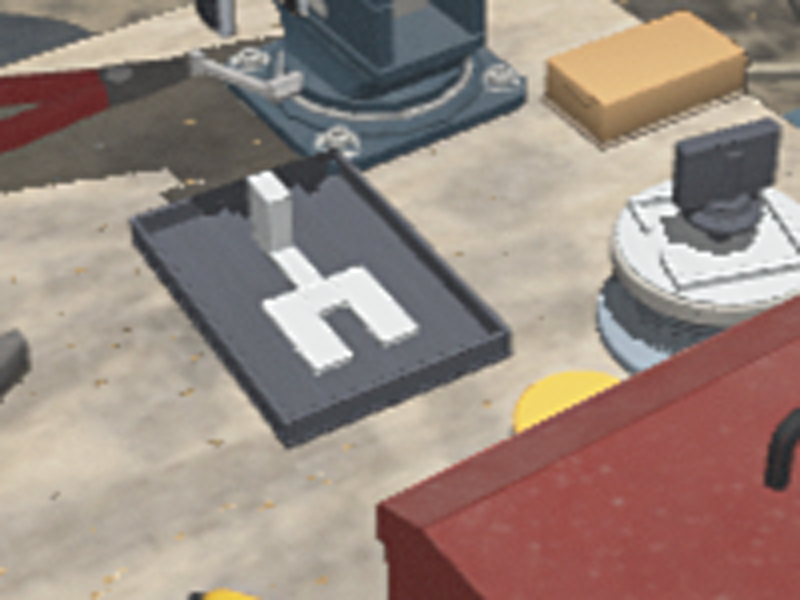

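View pics/w10.png

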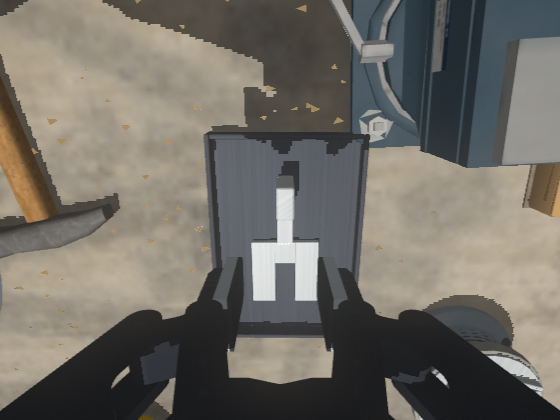

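Plate is flat in the tray (top face at 10.4 mm, tab top at 46.2 mm), and the gripper is clear.

```bash
python3 -c "
from plant import *
job_done();print(sense()['time'])"
```

```text
the job is handed in; nothing more can be done
the job is handed in; nothing more can be done
```

The keeper plate is lying flat in the tray, the nut is up on its stop, and the job was handed in at about 25 s of the 72 s; the hand-in gives no verdict.

- **Nut:** I gripped the wing bar and turned it about 233° clockwise. It met the stop with a peak torque of 0.37 N m, which is a spindle twist of about 0.18 rad, inside the 0.1–0.3 window. I then turned back 8° and let go. The camera showed the nut about 8 mm higher than at the start.
- **Plate:** I took it by its tab and lifted it about 7.5 mm; the camera showed it level under the nut. Drawing it out gave contact forces of at most about 2 N at each reading. I then turned it and set it down in the tray.
- **Last check:** The plate's top face was at 10.4 mm with 0.002 slope, and the tab top at 46.2 mm, so the tab centre is about 28 mm up. The whole plate lies inside the tray walls. The gripper was open and more than 100 mm clear.
- **Checks that disagreed:**
  - Camera positions were about 2 mm off the spindle axis found through the grip, and I corrected for that.
  - In the final scene picture the detector mislabelled the pliers (it marked the sanding block) and the jar (it marked the head), so those two were not measured. By eye, all three bystanders looked unmoved; the block measured where it was at the start.

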